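Feed culture dishes into the label printer's lane

TASK

With the fingertips, gently sweep the three small culture dishes one at a time across the printer's deck and through the gate into its feed lane, until all three lie flat in single file in the lane, each wholly past the gate. Only push them: do not lift or tip them or press hard on them. Leave the large dish, the vial, the bottle and the forceps where they are.

Things in the scene. Friction and masses are not known exactly. Their poses are not given: they have to be found in the camera images.
- gate (a point): The gate of the dish-label printer, a neck 45 mm wide, 8 mm long, between steel posts 14 mm high. The point is the middle of the neck's exit, at deck level. x: along the feed, from deck into lane; y: left of the feed; z up. Before it a funnel of 14 mm walls: inner faces run from 22.5 mm off centre at x = -8 mm to 60 mm at x = -73 mm, where a cross wall goes on sideways.
- deck (a point): Middle of the printer's sorting deck, on its surface, 170 mm before the gate's exit on the feed line; same axes as the gate. A flat level tray 20 mm above the bench, 190 mm along x and 392 mm along y inside, with a rim 10 mm high (the cross wall of the funnel on the gate side). It is fixed.
- lane (a point): Middle of the feed lane (the slot), on its floor, 80 mm past the gate's exit; same axes. A straight open-topped channel level with the deck, x = -80 to +80 mm from this point, between rails 48 mm apart and 14 mm high. It takes dishes in single file, each pushing those before it along. At its end stands the print unit, 72 mm high, 260 mm wide.
- dish_a: One of three identical small closed culture dishes (a pale disc with its lid on): diameter 40 mm, height 11 mm, 10 to 20 g, lying flat and loose on the printer's deck; smooth plastic that slides easily (friction about 0.3, on fingers too). Origin: centre of its underside; z is up.
- dish_b: One of three identical small closed culture dishes (a pale disc with its lid on): diameter 40 mm, height 11 mm, 10 to 20 g, lying flat and loose on the printer's deck; smooth plastic that slides easily (friction about 0.3, on fingers too). Origin: centre of its underside; z is up.
- dish_c: One of three identical small closed culture dishes (a pale disc with its lid on): diameter 40 mm, height 11 mm, 10 to 20 g, lying flat and loose on the printer's deck; smooth plastic that slides easily (friction about 0.3, on fingers too). Origin: centre of its underside; z is up.
- large_dish: A larger closed culture dish, diameter 60 mm, height 15 mm, on the deck beside the small ones; too wide for the gate; it stays where it is. Origin: centre of its underside.
- vial: A small capped vial standing on the deck, 46 mm high, 13 mm in diameter with an 18 mm foot, easily knocked over; it stays where it is. Origin: centre of its underside.
- oil_bottle: A small capped brown glass bottle, 44 mm in diameter and 85 mm high, standing on the bench beside the feed lane. Origin: centre of its underside.
- forceps: Steel forceps, 120 mm long, 6 mm high, lying on the bench beside the feed lane. Origin: on the bench under their middle.
Mind the look-alikes: they are no part of the job. Leave any black, pink or purple look-alike of the large_dish alone.

How it is judged:
By the outcome, as a careful person would: the job done as asked, in the order asked, and still so for the second after the job is handed in, with the robot touching nothing.
It also fails if it takes over 64 s, if anything falls off the work surface, if the arm or the gripper's body presses on something with over 40 N, if the wrist force passes 120 N, or if a joint passes its speed limit or range.

ROBOT

A 7-joint arm with a two-finger parallel gripper is mounted at the origin on the work surface. World frame = base frame: x ahead of the robot, y to its left, z up, the work surface at z = 0. Lengths are in mm, angles in rad, forces in N, time in s.
With the tool pointing down it reaches from about 350 to 900 mm from the base axis. Payload 7.2 kg.
Tool frame: the origin (TCP) lies midway between the tips of the shut fingers; the grasp point (between the pads) lies 19 mm behind it (grip_point_offset is the distance from the TCP to the grasp point, in mm); z points along the fingers, x is the direction in which the jaws open and shut, and the axes are right-handed (so a half turn about z gives the same grasp; the last joint's range is limited). The gripper opens to 88 mm and grips with 3 to 60 N. Pads are 20 mm wide; open, the fingers measure 115 mm over their backs; the gripper's body (75 mm by 178 mm) begins 61 mm behind the grasp point.
Start: joints at [1.271, 0.411, -0.013, 1.596, 0.006, 1.134, -0.082], TCP at [143.569, -608.29, 222.653] pointing down, gripper open.
Joint ranges: [-2.95, 2.95], [-0.29, 1.99], [-1.47, 1.44], [0.14, 2.54], [-1.03, 4.17], [0.13, 1.85], [-2.86, 2.86]. Speed limits (rad/s): [2.39, 2.39, 3.01, 3.01, 3.14, 3.14, 3.14].

INTERFACE

Orientations are given as a unit quaternion [x, y, z, w].
In Python, from workcell import * gives the robot as it stands.
- The arm moves only by the tool jog_arm, never from a script. Its argument "series" is a list of rows, each an object with "linear": the shift along the tool's x, y, z in cm, a list of three; "delta_rot": the turn, a rotation vector about the tool's x, y, z in degrees, a list of three. A call has 1 to 5 rows; each row shifts and turns the commanded pose from where the row before left it, along the tool's axes as they then stand; what a row does not reach is not made up. A row lasts 1/10 s, in which the tool goes at most 50 mm and 8.59 degrees, less where a joint would pass 70% of its speed; a pose out of reach is approached as far as the arm can. A call with a gripper value outside its range is refused whole. "hand" is the opening, from 0 (shut) to 1 (fully open), set as the call begins (left out, the last holds). The fingers move at their own pace and stop on an object; "squeeze" is the grip in N (left out, the last holds). Time passes only in rows, so rows that do not move let the fingers close. It gives the time, the measured TCP pose, the force and the opening at its end, in the units of the state.
- get_state(): the state, without advancing time (a new reading comes with each control period).
- read_camera(name): name is "scene" or "side" or "wrist"; returns (picture, depth): 400x640x3 uint8, red, green, blue; 400x640 float32, mm along the optical axis (not along the pixel's ray), 0 where there is no reading.
- camera_model(name): a dict with "fx", "fy", "cx", "cy" (pixels), "R" (3x3) and "t" (3): a world point X has camera coordinates R X + t. Camera axes: x right, y down, z forward; pixel columns grow to the right and rows downward; lengths in mm; the calibration is good to about 2 mm. A picture is of the moment at which its call begins: read the wrist's pose just before it. camera_model takes no time and is no camera call; for the wrist camera it gives the pose at the moment of the call.
- hand_in(): hands the job in, once; it reports no verdict.
The state is a dict: "time_s": time; "q": joint angles; "joint_vel": joint speeds; "tau": joint torques, N m; "tool_pos": TCP position; "tool_rot": TCP orientation; "force": force on the tool from outside, world axes, zero at the start; "torque": the same for the moment, N m; "grip_width": opening from 0.0 (shut) to 1.0 (fully open).
Only numpy, scipy, OpenCV 4.12 (cv2) and the standard library are available. Lean on these libraries where they do the work, as an engineer would, in place of code of your own. Each camera call takes 0.05 s, during which the arm holds its last target.

## Working session

There is one attempt and no reset: what is moved stays moved. The work goes in short steps, Python scripts to look and compute and a tool call to move; the robot and the scene stay as the last step left them, time stands still between calls to the robot, and variables do not carry over. Pictures are saved under pics/ and viewed, and the job is handed in when it is done.

Besides the shell and the picture viewer there is one more tool, called after "Request:" by a JSON object that holds its "method" and its "body", one argument or row to a line. jog_arm: Moves the arm, as the interface text tells. Its arguments: {"type":"object","properties":{"series":{"type":"array","items":{"type":"object","properties":{"linear":{"type":"array","items":{"type":"number"}},"delta_rot":{"type":"array","items":{"type":"number"}}}}},"hand":{"type":"number"},"squeeze":{"type":"number"}},"required":["series"]}

```bash
mkdir -p pics; ls; python3 - <<'E'
from workcell import *
import cv2,numpy as np
s=get_state();print(s)
for n in("scene","side"):
    p,d=read_camera(n);cv2.imwrite(f"pics/{n}0.png",p[:,:,::-1]);np.savez(f"pics/{n}0.npz",p=p,d=d)
    m=camera_model(n);print(n,m)
E
```

```text
pics
{'time_s': 0.0, 'q': array([ 1.27083956,  0.41189482, -0.01273783,  1.59704149,  0.00559276,
        1.13431236, -0.08219235]), 'joint_vel': array([-2.29582455e-04, -4.87617533e-05, -6.00333143e-04, -9.01608860e-05,
        3.95939577e-04,  1.75289438e-04,  3.61326344e-04]), 'tau': array([ 9.97272182e-04, -5.87947690e+01,  6.42671026e-01, -2.91080189e+01,
       -5.37277618e-02,  1.80996757e-02,  1.44100331e-04]), 'tool_pos': array([ 143.41226559, -607.79618062,  221.81315781]), 'tool_rot': array([ 7.84135933e-01, -6.20588577e-01, -6.64685715e-04, -4.63392166e-04]), 'force': array([ 0.92367216,  0.03801911, -0.40842897]), 'torque': array([ 0.04351635,  0.01736105, -0.04111359]), 'grip_width': 0.9982357362531142}
scene {'fx': 434.57679012724327, 'fy': 434.57679012724327, 'cx': 312.87756096213485, 'cy': 195.98794459695642, 'R': array([[ 0.63498413,  0.77242059,  0.01271193],
       [ 0.63929418, -0.51616453, -0.56997994],
       [-0.43370279,  0.37005487, -0.82156027]]), 't': array([-365.94772334, -310.69695257, 1132.29990593])}
side {'fx': 386.812647643317, 'fy': 386.812647643317, 'cx': 316.3934525526174, 'cy': 191.26063044475734, 'R': array([[ 0.90898422, -0.41677343, -0.00689895],
       [-0.23055762, -0.48892055, -0.84130843],
       [ 0.34726196,  0.76632669, -0.54051136]]), 't': array([-468.18253233,  186.08267759,  575.54906782])}
```

View pics/scene0.png

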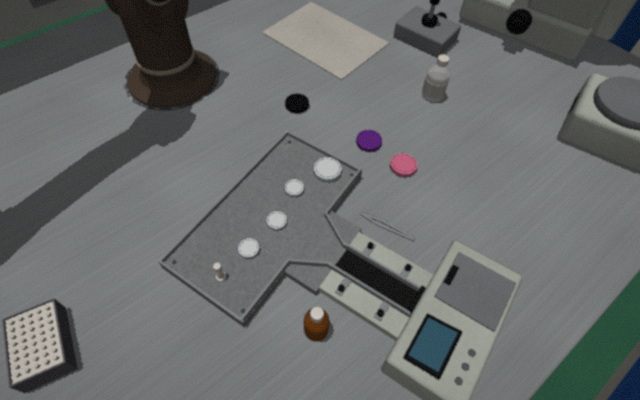

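View pics/side0.png

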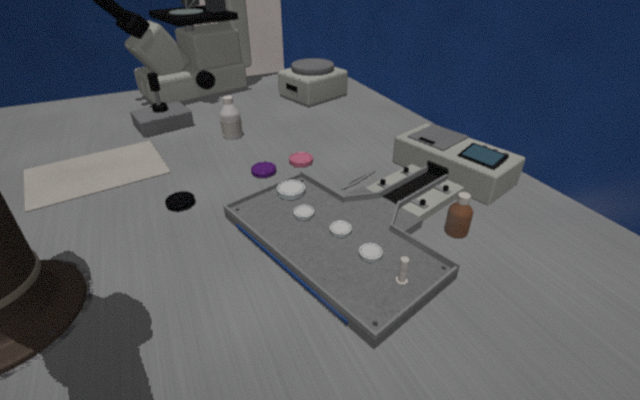

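The scene picture shows the deck with its corners near (288,135), (361,172), (162,263) and (244,321). The small dishes are at (294,187), (276,220) and (248,247), the large dish at (327,168) and the vial at (218,271). The lane runs from (335,262) to (420,300). The side view shows the same layout. Next I measure them.

```bash
cat >h.py <<'E'
import numpy as np,cv2
def ray(m,u,v,z):
    R=np.array(m['R']);t=np.array(m['t']);c=-R.T@t
    d=R.T@np.array([(u-m['cx'])/m['fx'],(v-m['cy'])/m['fy'],1.]);return c+d*(z-c[2])/d[2]
def proj(m,X):
    c=np.array(m['R'])@np.array(X,float)+m['t'];return c[0]/c[2]*m['fx']+m['cx'],c[1]/c[2]*m['fy']+m['cy']
def blobs(p,lo,roi,amin=60):
    g=p.min(2);k=np.zeros(g.shape,np.uint8);x0,y0,x1,y1=roi
    k[y0:y1,x0:x1]=(g[y0:y1,x0:x1]>lo)
    n,l,s,c=cv2.connectedComponentsWithStats(k)
    out=[]
    for i in range(1,n):
        if s[i,4]>=amin:
            cs,_=cv2.findContours((l==i).astype(np.uint8),0,1);e=cv2.minEnclosingCircle(cs[0]);x,y,w,h=s[i,:4]
            out.append((x+w/2-.5,y+h/2-.5,w,h,s[i,4],c[i].round(1)))
    return out
E
python3 - <<'E'
from workcell import *
from h import *
for n,roi,cor in(("scene",(160,140,350,290),[(288,135),(361,172),(162,263),(244,321)]),("side",(225,170,460,300),[(302,177),(456,267),(375,345),(226,212)])):
    p=np.load(f"pics/{n}0.npz");m=camera_model(n)
    for b in blobs(p['p'],165,roi,15):
        print(n,b,'z31',ray(m,*b[5],29).round(1), 'L', (ray(m,b[0]+b[2]/2,b[1],31)-ray(m,b[0]-b[2]/2,b[1],31))[:2].round(0))
    for c in cor:print(n,'corner',c,ray(m,*c,30).round(1))
    print(p['p'][228,262],p['p'][247,248])
    q=p['p'];a=q[110:340,150:540] if n=='scene' else q[120:360,210:540]
    cv2.imwrite(f"pics/{n}_z.png",cv2.resize(a,None,fx=2,fy=2,interpolation=2)[:,:,::-1])
E
```

```text
scene (np.float64(326.5), np.float64(167.5), np.int32(24), np.int32(20), np.int32(340), array([327. , 167.4])) z31 [498.8 102.4  29. ] L [32. 40.]
scene (np.float64(294.5), np.float64(186.5), np.int32(16), np.int32(14), np.int32(162), array([294. , 186.7])) z31 [494.7  16.   29. ] L [21. 26.]
scene (np.float64(276.5), np.float64(219.0), np.int32(18), np.int32(15), np.int32(196), array([276.4, 219.3])) z31 [535.4 -59.6  29. ] L [22. 27.]
scene (np.float64(248.0), np.float64(247.0), np.int32(19), np.int32(17), np.int32(238), array([248.1, 247.3])) z31 [ 551.5 -138.    29. ] L [22. 28.]
scene (np.float64(216.5), np.float64(265.5), np.int32(6), np.int32(6), np.int32(24), array([216.4, 265.7])) z31 [ 546.4 -204.6   29. ] L [7. 8.]
scene corner (288, 135) [373.2  93.8  30. ]
scene corner (361, 172) [554.2 150.   30. ]
scene corner (162, 263) [ 479.6 -279.    30. ]
scene corner (244, 321) [ 663.8 -223.6   30. ]
[109 111 111] [190 192 190]
side (np.float64(290.5), np.float64(188.0), np.int32(22), np.int32(13), np.int32(193), array([290.4, 187.1])) z31 [505.3 110.5  29. ] L [ 42. -20.]
side (np.float64(303.0), np.float64(211.0), np.int32(17), np.int32(9), np.int32(104), array([303.1, 210.8])) z31 [496.   19.6  29. ] L [ 30. -14.]
side (np.float64(340.5), np.float64(226.5), np.int32(16), np.int32(12), np.int32(131), array([340.2, 226.8])) z31 [537.7 -55.2  29. ] L [ 26. -12.]
side (np.float64(370.0), np.float64(249.5), np.int32(17), np.int32(12), np.int32(149), array([370.1, 250.1])) z31 [ 553.7 -132.8   29. ] L [ 26. -12.]
side corner (302, 177) [543.2 137.1  30. ]
side corner (456, 267) [ 655.4 -225.9   30. ]
side corner (375, 345) [ 463.7 -292.8   30. ]
side corner (226, 212) [359.7  77.8  30. ]
[109 112 109] [121 122 122]
```

View pics/scene_z.png

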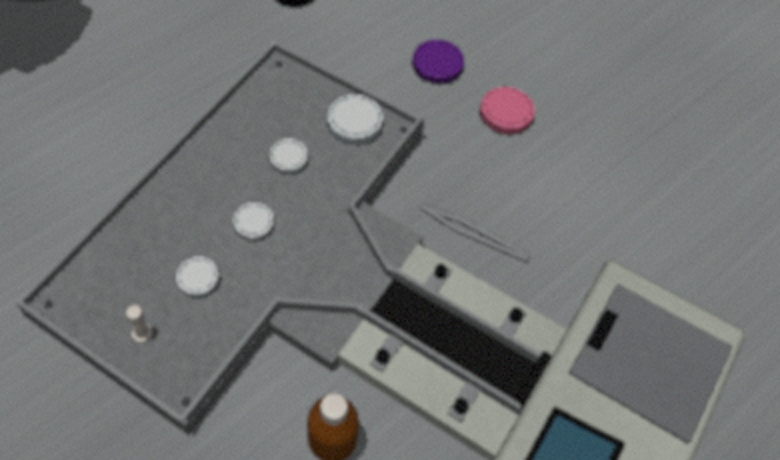

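View pics/side_z.png

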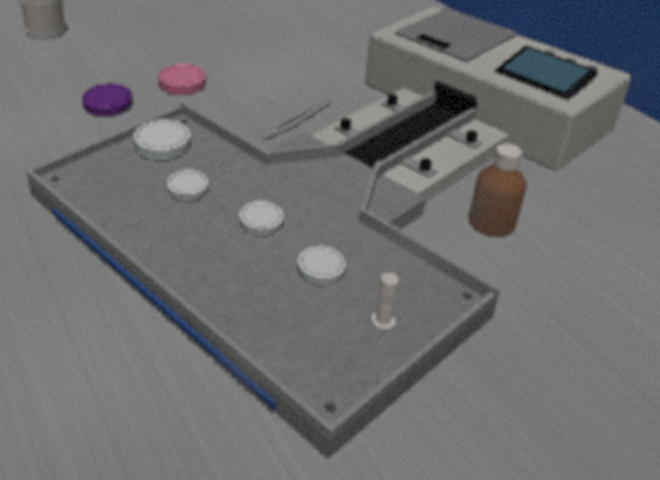

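Request:
{"method": "jog_arm", "body": {
  "series": [
    {"linear": [-3.4,-3.4,0]},
    {"linear": [-3.4,-3.4,0]},
    {"linear": [-3.4,-3.4,0]},
    {"linear": [-3.4,-3.4,0]},
    {"linear": [-3.4,-3.4,0]}
  ],
  "hand": 0.1
}}

```text
schema error: expected keys linear, delta_rot
```

Request:
{"method": "jog_arm", "body": {
  "series": [
    {"linear": [-3.4,-3.4,0]},
    {"linear": [-3.4,-3.4,0]},
    {"linear": [-3.4,-3.4,0]},
    {"linear": [-3.4,-3.4,0]},
    {"linear": [-3.4,-3.4,0],"delta_rot": [0,0,-2.7]}
  ]
}}

```text
schema error: expected keys linear, delta_rot
```

Request:
{"method": "jog_arm", "body": {
  "series": [
    {"linear": [-3.4,-3.4,0],"delta_rot": [0,0,0]},
    {"linear": [-3.4,-3.4,0],"delta_rot": [0,0,0]},
    {"linear": [-3.4,-3.4,0],"delta_rot": [0,0,0]},
    {"linear": [-3.4,-3.4,0],"delta_rot": [0,0,0]},
    {"linear": [-3.4,-3.4,0],"delta_rot": [0,0,0]}
  ],
  "hand": 0.1
}}

```text
time_s: 0.6
tool_pos: [270.5, -401.9, 222.5]
tool_rot: [0.784, -0.621, -0.0, 0.0]
force: [1.0, 0.7, 0.9]
grip_width: 0.585
```

Request:
{"method": "jog_arm", "body": {
  "series": [
    {"linear": [-3.4,-3.4,0],"delta_rot": [0,0,0]},
    {"linear": [-3.4,-3.4,0],"delta_rot": [0,0,0]},
    {"linear": [-3.4,-3.4,0],"delta_rot": [0,0,0]},
    {"linear": [-3.4,-3.4,0],"delta_rot": [0,0,0]},
    {"linear": [0,0,0],"delta_rot": [0,0,-2.7]}
  ]
}}

```text
time_s: 1.1
tool_pos: [374.2, -234.5, 222.8]
tool_rot: [0.801, -0.598, 0.0, -0.001]
force: [0.4, -0.7, -0.1]
grip_width: 0.132
```

```bash
python3 - <<'E'
from workcell import *
import cv2,numpy as np
s=get_state();print(s['time_s'],s['tool_pos'],s['tool_rot'])
m=camera_model("wrist");p,d=read_camera("wrist");cv2.imwrite("pics/w1.png",p[:,:,::-1]);np.savez("pics/w1.npz",p=p,d=d)
R=m['R'];print(m,-R.T@m['t'])
E
```

```text
1.1 [ 374.15727393 -234.45624176  222.81795625] [ 8.01154651e-01 -5.98456559e-01  9.89765895e-05 -9.80992454e-04]
{'fx': 325.87583387712635, 'fy': 325.87583387712635, 'cx': 320.5443266097308, 'cy': 199.84093692038633, 'R': array([[ 2.83991507e-01, -9.58826702e-01, -4.24179810e-04],
       [-9.18637202e-01, -2.72214606e-01,  2.86364976e-01],
       [-2.74689854e-01, -8.09355538e-02, -9.58120515e-01]]), 't': array([-331.36065787,  243.39532458,  475.37944352])} [ 448.27752224 -212.9865857   385.63034411]
```

View pics/w1.png

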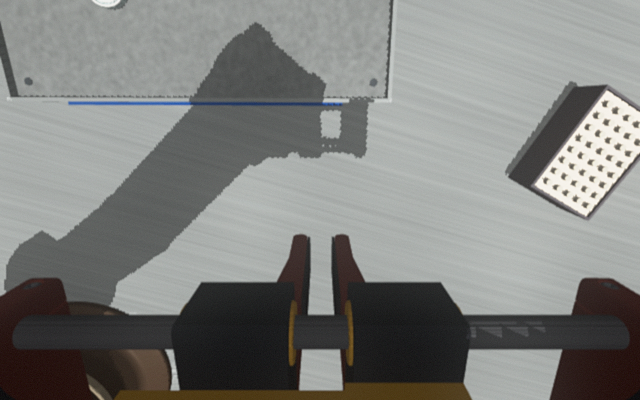

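The wrist view has the feed pointing up in the picture. The near rim runs from (10,98) to (390,98), already square to the tool. I move the view over the deck.

Request:
{"method": "jog_arm", "body": {
  "series": [
    {"linear": [-4,-2,0],"delta_rot": [0,0,0]},
    {"linear": [-4,-2,0],"delta_rot": [0,0,0]},
    {"linear": [-4,-2,0],"delta_rot": [0,0,0]},
    {"linear": [0,0,-3],"delta_rot": [0,0,0]},
    {"linear": [0,0,0],"delta_rot": [0,0,0]}
  ]
}}

```text
time_s: 1.65
tool_pos: [397.2, -108.1, 255.1]
tool_rot: [0.799, -0.602, 0.002, -0.001]
force: [0.7, 0.5, -0.2]
grip_width: 0.1
```

```bash
python3 - <<'E'
from workcell import *
import cv2,numpy as np
s=get_state();print(s['time_s'],s['tool_pos'],s['tool_rot'])
m=camera_model("wrist");p,d=read_camera("wrist");cv2.imwrite("pics/w2.png",p[:,:,::-1]);np.savez("pics/w2.npz",p=p,d=d,**m)
E
```

```text
1.65 [ 397.16483657 -108.13328663  255.14314434] [ 7.98801043e-01 -6.01591789e-01  1.97443296e-03 -5.61012728e-04]
```

View pics/w2.png

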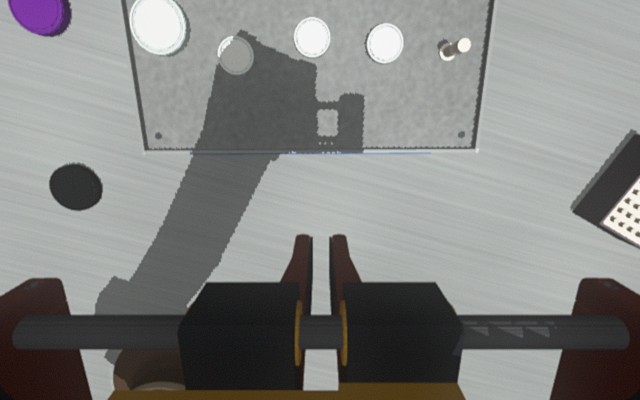

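The deck is now centred sideways: large dish at (158,25), small dishes at (236,55), (311,37) and (385,43), vial at (450,48). The gate is still out of view, so I go further forward.

Request:
{"method": "jog_arm", "body": {
  "series": [
    {"linear": [0,-4,0],"delta_rot": [0,0,0]},
    {"linear": [0,-4,0],"delta_rot": [0,0,0]},
    {"linear": [0,-4,0],"delta_rot": [0,0,0]},
    {"linear": [0,0,0],"delta_rot": [0,0,0]},
    {"linear": [0,0,0],"delta_rot": [0,0,0]}
  ]
}}

```text
time_s: 2.2
tool_pos: [510.5, -76.0, 251.0]
tool_rot: [0.798, -0.602, -0.001, 0.001]
force: [0.3, 0.5, 0.6]
grip_width: 0.1
```

```bash
python3 - <<'E'
from workcell import *
import cv2,numpy as np
s=get_state();print(s['time_s'],s['tool_pos'],s['tool_rot'])
m=camera_model("wrist");p,d=read_camera("wrist");cv2.imwrite("pics/w3.png",p[:,:,::-1]);np.savez("pics/w3.npz",p=p,d=d,**m)
E
```

```text
2.2 [510.48000476 -76.04535045 250.97675617] [ 7.98217600e-01 -6.02367282e-01 -1.39824545e-03  6.04166911e-04]
```

View pics/w3.png

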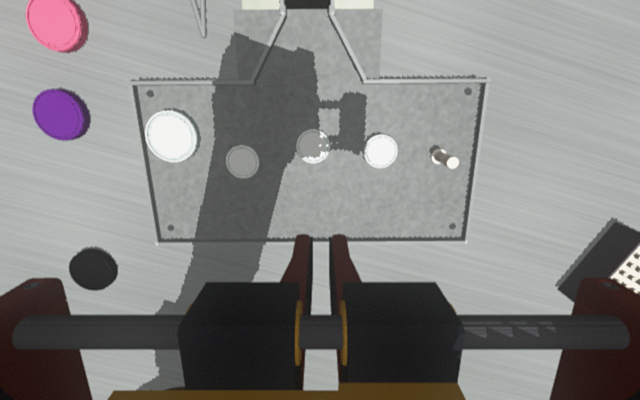

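All of it is in view: deck screws near (150,93), (468,91), (171,228) and (452,226). The dishes are at (242,161), (313,146) and (380,151), the large dish at (171,135), the vial foot at (437,152), and the funnel narrows to (285..330,10).

```bash
python3 - <<'E'
from h import *
w=dict(np.load('pics/w3.npz'));w2=dict(np.load('pics/w2.npz'))
def dark(p,u,v,r=7):
    a=p[v-r:v+r+1,u-r:u+r+1].mean(2);wt=np.clip(np.median(a)-25-a,0,None);yy,xx=np.mgrid[-r:r+1,-r:r+1];return u+(wt*xx).sum()/wt.sum(),v+(wt*yy).sum()/wt.sum()
S=[]
for c in[(150,93),(468,91),(171,228),(452,226)]:
    q=dark(w['p'],*c);X=ray(w,*q,20);S.append(X);print('screw',np.round(q,1),X.round(1))
S=np.array(S);print('mean',S.mean(0),'ang feed',np.degrees(np.arctan2(*((S[0]+S[1]-S[2]-S[3])[[1,0]]))),'ang y', np.degrees(np.arctan2(*((S[0]+S[2]-S[1]-S[3])[[1,0]])))-90)
for c in[(133,80),(486,79),(159,241),(465,242)]:print('rim',ray(w,*c,30).round(1))
for c in[(285,10),(330,10),(253,81),(366,81)]:print('funnel',ray(w,*c,34).round(1))
for c in[(158,134),(461,134)]:
    q=dark(w2['p'],*c);print('w2 screw',ray(w2,*q,20).round(1))
# dishes: hough
for nm,W in(('w2',w2),('w3',w)):
    g=cv2.resize(cv2.cvtColor(W['p'],7),None,fx=2,fy=2,interpolation=2)
    for r0,r1 in((30,40),(46,62)):
        c=cv2.HoughCircles(g[:360],cv2.HOUGH_GRADIENT,1,50,param1=80,param2=18,minRadius=r0,maxRadius=r1)
        if c is not None:
            for x,y,r in c[0]:print(nm,x/2,y/2,r/2,ray(W,x/2-.25,y/2-.25,30).round(1),'diam',np.linalg.norm(ray(W,x/2+r/2,y/2,30)-ray(W,x/2-r/2,y/2,30)).round(1))
print('z',[ (float(w['d'][v,u])) for u,v in((242,161),(313,146),(380,151),(280,190))])
a=w['p'][0:110,220:400];cv2.imwrite('pics/g3.png',cv2.resize(a,None,fx=4,fy=4,interpolation=2)[:,:,::-1])
E
```

```text
screw [149.9  93.2] [539.7 135.9  20. ]
screw [467.6  91.1] [ 642.1 -213.8   20. ]
screw [170.4 227.4] [381.2  89.1  20. ]
screw [452.  225.8] [ 483.5 -260.6   20. ]
mean [511.63333627 -62.3581428   20.        ] ang feed 16.448441415420632 ang y 16.307086664069274
rim [549.7 150.8  30. ]
rim [ 657.9 -224.2   30. ]
rim [363.8  96.8  30. ]
rim [ 470.1 -280.    30. ]
funnel [661.8   5.2  34. ]
funnel [674.6 -39.5  34. ]
funnel [585.2  22.1  34. ]
funnel [619.2 -97.   34. ]
w2 screw [381.3  89.4  20. ]
w2 screw [ 483.7 -260.5   20. ]
w2 312.25 40.25 16.9 [531.7 -60.9  30. ] diam 36.7
w2 383.25 43.25 19.7 [ 550.3 -135.9   30. ] diam 42.9
w2 236.25 56.75 17.5 [492.7  14.8  30. ] diam 38.4
w2 160.75 26.25 27.95 [499.9  98.7  30. ] diam 59.8
w2 390.75 44.25 23.9 [ 551.6 -144.    30. ] diam 52.1
w3 241.75 162.25 17.2 [492.9  16.4  30. ] diam 40.9
w3 379.75 150.75 17.45 [ 550.8 -136.8   30. ] diam 41.0
w3 312.75 145.25 16.35 [535.4 -59.3  30. ] diam 38.3
w3 166.25 129.75 19.7 [506.1 108.1  30. ] diam 45.5
w3 173.25 134.75 25.15 [502.6  99.4  30. ] diam 58.4
w3 65.25 110.75 29.6 [495.7 221.4  30. ] diam 67.3
w3 53.75 17.75 26.25 [589.  238.3  30. ] diam 55.3
w3 260.25 11.25 26.8 [654.6  30.8  30. ] diam 56.1
z [386.33026123046875, 382.09930419921875, 382.93798828125, 408.4335632324219]
```

View pics/g3.png

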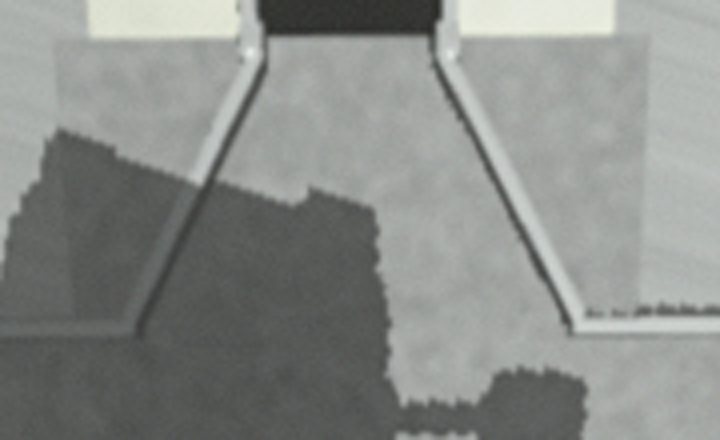

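Deck frame: centre (511.8, -63.2), feed at 16.4°, gate exit at about (674.9, -15.2). The sizes agree: the funnel mouth is about 119 mm wide and the dishes about 40 mm. The dishes in the deck frame are M(23,-3), L(4,81) and R(17,-81). I start with M and come down behind it.

Request:
{"method": "jog_arm", "body": {
  "series": [
    {"linear": [-0.9,1.2,2],"delta_rot": [0,0,-0.5]},
    {"linear": [0,0,4.5],"delta_rot": [0,0,0]},
    {"linear": [0,0,4.5],"delta_rot": [0,0,0]},
    {"linear": [0,0,4.5],"delta_rot": [0,0,0]},
    {"linear": [0,0,0],"delta_rot": [0,0,0]}
  ]
}}

```text
time_s: 2.75
tool_pos: [491.9, -71.0, 93.2]
tool_rot: [0.801, -0.599, -0.004, 0.003]
force: [-1.0, -0.0, 0.2]
grip_width: 0.101
```

```bash
cat >>h.py <<'E'
A=np.radians(16.4);D=np.array([511.8,-63.2]);F=np.array([np.cos(A),np.sin(A)]);L=np.array([-F[1],F[0]])
def dk(X):
    v=np.array(X[:2])-D;return np.array([v@F,v@L]).round(1)
def st():
    from workcell import get_state
    from scipy.spatial.transform import Rotation as Ro
    s=get_state();R=Ro.from_quat(s['tool_rot']).as_matrix();y=-R[:,1]
    print('t',round(s['time_s'],2),'deck',dk(s['tool_pos']),'z',s['tool_pos'][2].round(1),'head',(np.degrees(np.arctan2(y[1],y[0]))-16.4).round(1),'tilt',np.degrees(np.arcsin(R[:2,2])).round(1),'F',s['force'].round(1),'q',s['q'].round(2))
E
python3 - <<'E'
from h import *
from workcell import *
st()
m=camera_model("wrist");p,d=read_camera("wrist");cv2.imwrite("pics/w4.png",p[:,:,::-1]);np.savez("pics/w4.npz",p=p,d=d,**m)
E
```

```text
t 2.75 deck [-21.3  -1.9] z 93.2 head -0.0 tilt [-0.6  0. ] F [-1.  -0.   0.2] q [ 0.4   0.4  -0.44  2.    0.23  0.8  -1.46]
```

View pics/w4.png

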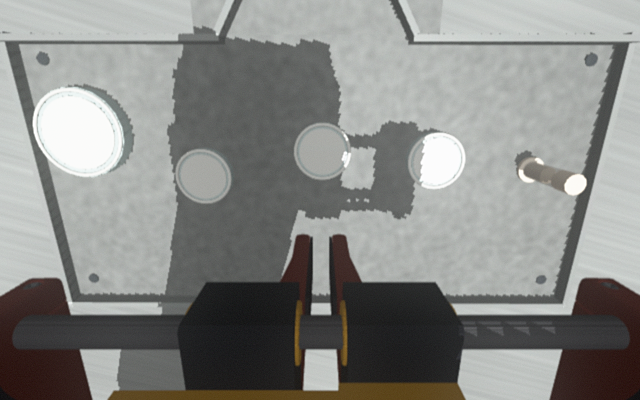

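The tips (321,236) are in line with dish M (323,151), with clear deck below them. Going down.

Request:
{"method": "jog_arm", "body": {
  "series": [
    {"linear": [0,0,3.5],"delta_rot": [0,0,0]},
    {"linear": [0,0,2.5],"delta_rot": [0,0,0]},
    {"linear": [0,0,0],"delta_rot": [0,0,0]},
    {"linear": [0,0,0],"delta_rot": [0,0,0]}
  ]
}}

```text
time_s: 3.2
tool_pos: [498.2, -70.3, 39.9]
tool_rot: [0.801, -0.599, 0.001, -0.0]
force: [-0.1, 0.1, 0.3]
grip_width: 0.1
```

```bash
python3 - <<'E'
from h import *
from workcell import *
m=dict(np.load('pics/w4.npz'))
for u,v in((323,151),(203,175),(438,160)):print(dk(ray(m,u,v,31)))
print('vial',dk(ray(m,532,168,22)),'large',dk(ray(m,79,131,35)))
st()
E
```

```text
[23.1 -3.8]
[ 6.2 80.7]
[ 16.9 -83.5]
vial [   9.5 -155.6] large [ 37.  158.6]
t 3.2 deck [-15.1  -3. ] z 39.9 head 0.1 tilt [ 0.1 -0. ] F [-0.1  0.1  0.3] q [ 0.36  0.49 -0.4   2.04  0.3   0.67 -1.52]
```

Request:
{"method": "jog_arm", "body": {
  "series": [
    {"linear": [0,0,1.0],"delta_rot": [0,0,0]},
    {"linear": [0,0,0.5],"delta_rot": [0,0,0]},
    {"linear": [0,0,0],"delta_rot": [0,0,0]}
  ]
}}

```text
time_s: 3.5
tool_pos: [497.0, -70.1, 22.7]
tool_rot: [0.801, -0.598, 0.0, 0.0]
force: [-0.3, 0.1, -0.3]
grip_width: 0.098
```

```bash
python3 - <<'E'
from h import *
from workcell import *
st()
m=camera_model("wrist");p,d=read_camera("wrist");cv2.imwrite("pics/w5.png",p[:,:,::-1]);np.savez("pics/w5.npz",p=p,d=d,**m)
E
```

```text
t 3.5 deck [-16.1  -2.4] z 22.7 head 0.1 tilt [-0. -0.] F [-0.3  0.1 -0.3] q [ 0.35  0.51 -0.39  2.05  0.32  0.64 -1.53]
```

View pics/w5.png

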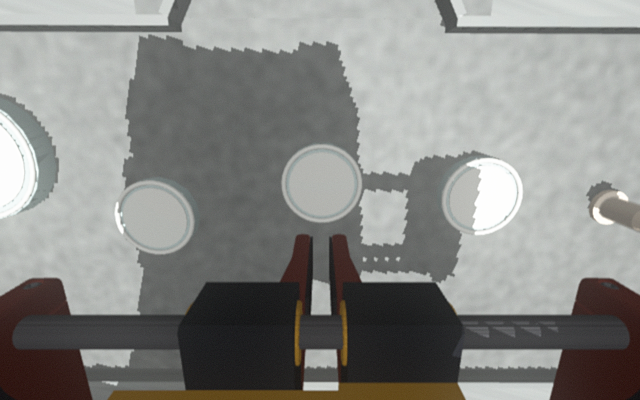

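Dish M (321,183) is straight ahead of the tips (321,237). I raise 1.5 mm and push.

Request:
{"method": "jog_arm", "body": {
  "series": [
    {"linear": [0,-0.8,-0.15],"delta_rot": [0,0,0]},
    {"linear": [0,-0.8,0],"delta_rot": [0,0,0]},
    {"linear": [0,-0.8,0],"delta_rot": [0,0,0]},
    {"linear": [-0.05,-0.8,0],"delta_rot": [0,0,0]},
    {"linear": [-0.05,-0.8,0],"delta_rot": [0,0,0]}
  ]
}}

```text
time_s: 4.05
tool_pos: [536.0, -57.2, 24.1]
tool_rot: [0.801, -0.598, -0.0, -0.0]
force: [0.4, -0.1, 0.3]
grip_width: 0.101
```

Request:
{"method": "jog_arm", "body": {
  "series": [
    {"linear": [-0.05,-0.8,0],"delta_rot": [0,0,0]},
    {"linear": [-0.05,-0.8,0],"delta_rot": [0,0,0]},
    {"linear": [-0.05,-0.8,0],"delta_rot": [0,0,0]},
    {"linear": [0,-0.8,0],"delta_rot": [0,0,0]},
    {"linear": [0,-0.8,0],"delta_rot": [0,0,0]}
  ]
}}

```text
time_s: 4.55
tool_pos: [573.7, -44.6, 24.1]
tool_rot: [0.801, -0.598, 0.0, 0.0]
force: [0.1, -0.8, -0.4]
grip_width: 0.103
```

```bash
python3 - <<'E'
from h import *
from workcell import *
st()
m=camera_model("wrist");p,d=read_camera("wrist");cv2.imwrite("pics/w6.png",p[:,:,::-1]);np.savez("pics/w6.npz",p=p,d=d,**m)
E
```

```text
t 4.55 deck [64.6  0.3] z 24.1 head 0.1 tilt [-0. -0.] F [ 0.1 -0.8 -0.4] q [ 0.28  0.6  -0.38  1.87  0.32  0.73 -1.57]
```

View pics/w6.png

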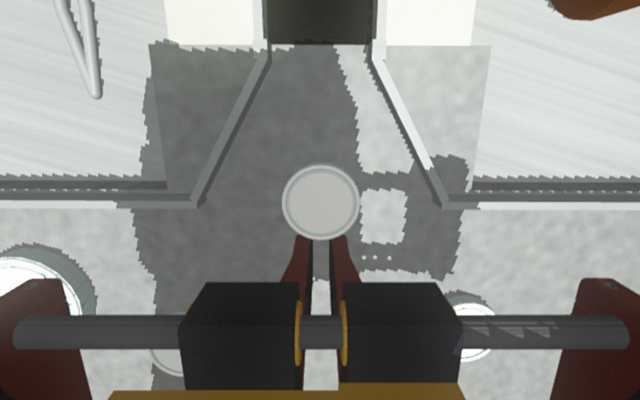

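The dish (320,202) rides centred against the tips and the neck (270..373, centre 321) lies straight ahead. I keep pushing.

Request:
{"method": "jog_arm", "body": {
  "series": [
    {"linear": [0,-0.8,0],"delta_rot": [0,0,0]},
    {"linear": [0,-0.8,0],"delta_rot": [0,0,0]},
    {"linear": [0,-0.8,0],"delta_rot": [0,0,0]},
    {"linear": [0,-0.8,0],"delta_rot": [0,0,0]},
    {"linear": [0,-0.8,0],"delta_rot": [0,0,0]}
  ]
}}

```text
time_s: 5.1
tool_pos: [612.1, -33.3, 24.1]
tool_rot: [0.801, -0.598, 0.0, -0.0]
force: [0.9, 0.0, -0.6]
grip_width: 0.101
```

```bash
python3 - <<'E'
from h import *
from workcell import *
st()
m=dict(np.load('pics/w6.npz'));print(dk(ray(m,320.5,202,31)), 'neck',dk(ray(m,270,55,34)),dk(ray(m,373,55,34)))
m=camera_model("wrist");p,d=read_camera("wrist");cv2.imwrite("pics/w7.png",p[:,:,::-1]);np.savez("pics/w7.npz",p=p,d=d,**m)
E
```

```text
t 5.1 deck [104.7   0.4] z 24.1 head 0.1 tilt [ 0. -0.] F [ 0.9  0.  -0.6] q [ 0.24  0.65 -0.37  1.77  0.32  0.78 -1.57]
[94.1  0. ] neck [161.4  22. ] [161.5 -22.5]
```

View pics/w7.png

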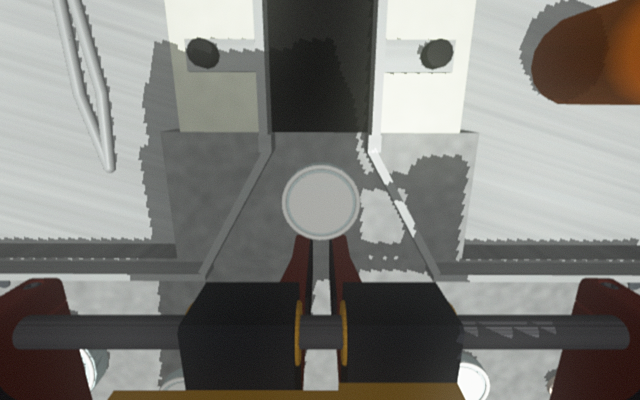

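The dish (320,202) is centred before the neck, whose walls (270 and 372 at row 150) look as expected. I push it through.

Request:
{"method": "jog_arm", "body": {
  "series": [
    {"linear": [0,-0.8,0],"delta_rot": [0,0,0]},
    {"linear": [0,-0.8,0],"delta_rot": [0,0,0]},
    {"linear": [0,-0.8,0],"delta_rot": [0,0,0]},
    {"linear": [0,-0.8,0],"delta_rot": [0,0,0]},
    {"linear": [0,-0.8,0],"delta_rot": [0,0,0]}
  ]
}}

```text
time_s: 5.65
tool_pos: [650.5, -21.8, 24.1]
tool_rot: [0.801, -0.598, -0.0, -0.0]
force: [0.1, -0.7, -0.3]
grip_width: 0.099
```

Request:
{"method": "jog_arm", "body": {
  "series": [
    {"linear": [0,-0.8,0],"delta_rot": [0,0,0]},
    {"linear": [0,-0.8,0],"delta_rot": [0,0,0]},
    {"linear": [0,-0.7,0],"delta_rot": [0,0,0]},
    {"linear": [0,0,0],"delta_rot": [0,0,0]}
  ]
}}

```text
time_s: 6.05
tool_pos: [672.7, -15.0, 24.1]
tool_rot: [0.801, -0.598, 0.0, -0.0]
force: [0.5, 0.1, 0.6]
grip_width: 0.099
```

```bash
python3 - <<'E'
from h import *
from workcell import *
st()
m=camera_model("wrist");p,d=read_camera("wrist");cv2.imwrite("pics/w8.png",p[:,:,::-1]);np.savez("pics/w8.npz",p=p,d=d,**m)
print(dk(ray(m,320.5,202,31)))
E
```

```text
t 6.05 deck [168.    0.8] z 24.1 head 0.1 tilt [0. 0.] F [0.5 0.1 0.6] q [ 0.19  0.73 -0.37  1.61  0.32  0.86 -1.58]
[197.5   0.5]
```

View pics/w8.png

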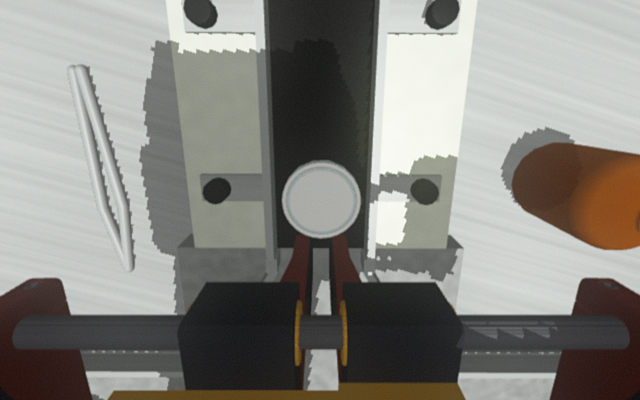

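Dish M at (321,199) lies flat in the lane at deck x of 197.5. Its rear edge is about 7 mm past the exit. I retreat and go for L.

Request:
{"method": "jog_arm", "body": {
  "series": [
    {"linear": [0,3.5,0],"delta_rot": [0,0,0]},
    {"linear": [0,4,-1],"delta_rot": [0,0,0]},
    {"linear": [0,4,-2],"delta_rot": [0,0,0]},
    {"linear": [-2,4,-1],"delta_rot": [0,0,0]},
    {"linear": [-4,2,0],"delta_rot": [0,0,0]}
  ]
}}

```text
time_s: 6.6
tool_pos: [484.8, -11.6, 65.1]
tool_rot: [0.799, -0.601, 0.001, 0.001]
force: [0.9, 0.7, 0.3]
grip_width: 0.101
```

Request:
{"method": "jog_arm", "body": {
  "series": [
    {"linear": [-4,2,0],"delta_rot": [0,0,7.5]},
    {"linear": [0,0,0],"delta_rot": [0,0,7.5]},
    {"linear": [0,0,0],"delta_rot": [0,0,7.5]},
    {"linear": [0,0,0],"delta_rot": [0,0,7.5]},
    {"linear": [0,0,0],"delta_rot": [0,0,0]}
  ]
}}

```text
time_s: 7.1
tool_pos: [456.3, 24.9, 64.4]
tool_rot: [-0.618, 0.786, -0.0, -0.0]
force: [0.2, 0.1, 0.0]
grip_width: 0.101
```

```bash
cat >>h.py <<'E'
def togo(x,y,z=None):
    from workcell import get_state
    from scipy.spatial.transform import Rotation as Ro
    s=get_state();R=Ro.from_quat(s['tool_rot']).as_matrix();P=D+x*F+y*L
    v=np.array([*P,z if z else s['tool_pos'][2]])-s['tool_pos'];print('togo cm tool',(R.T@v/10).round(2))
E
python3 - <<'E'
from h import *
from workcell import *
st();togo(-31,102)
m=camera_model("wrist");p,d=read_camera("wrist");cv2.imwrite("pics/w9.png",p[:,:,::-1]);np.savez("pics/w9.npz",p=p,d=d,**m)
E
```

```text
t 7.1 deck [-28.4 100.2] z 64.4 head -30.0 tilt [ 0. -0.] F [0.2 0.1 0. ] q [ 0.11  0.37 -0.32  2.13  0.19  0.67 -2.15]
togo cm tool [-0.03  0.32 -0.  ]
```

View pics/w9.png

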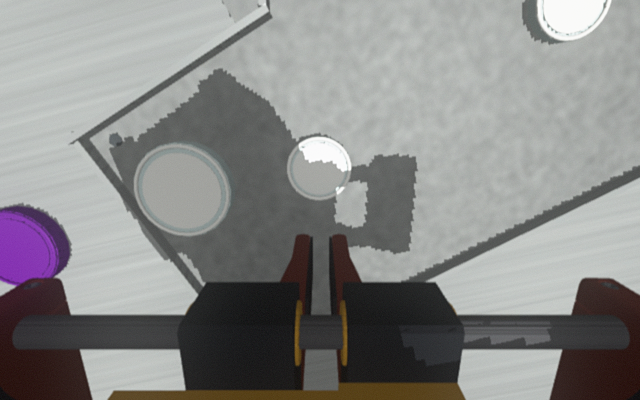

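Dish L (320,167) is dead ahead, and the large dish (182,190) is clear to the left. Going down.

Request:
{"method": "jog_arm", "body": {
  "series": [
    {"linear": [0,0.4,1.5],"delta_rot": [0,0,0]},
    {"linear": [0,0,1.5],"delta_rot": [0,0,0]},
    {"linear": [0,0,1.0],"delta_rot": [0,0,0]},
    {"linear": [0,0,0],"delta_rot": [0,0,0]}
  ]
}}

```text
time_s: 7.55
tool_pos: [451.7, 25.7, 23.1]
tool_rot: [-0.62, 0.785, 0.001, -0.001]
force: [0.0, -0.6, 0.7]
grip_width: 0.099
```

```bash
python3 - <<'E'
from h import *
from workcell import *
st()
m=dict(np.load('pics/w9.npz'));print('L',dk(ray(m,320,167,31)),'large',dk(ray(m,182,190,35)))
# plan: dish path
r=29.5
import math
c0=dk(ray(m,320,167,31))
pts=[(c0,-30)]
h=-30;c=np.array(c0,float)
for k in range(40):
    # steer toward (150,0) : pure pursuit to centreline
    th=math.degrees(math.atan2(0-c[1],55)) ; th=max(-30,min(th,0))
    h+=max(-4,min(4,th-h)); c=c+8*np.array([math.cos(math.radians(h)),math.sin(math.radians(h))])
    pts.append((c.copy(),h))
    if c[0]>197:break
T=[p-r*np.array([math.cos(math.radians(h)),math.sin(math.radians(h))]) for p,h in pts]
for i in range(1,len(T)):
    d=T[i]-T[i-1];a=math.radians(pts[i-1][1])
    f=d@[math.cos(a),math.sin(a)];l=d@[-math.sin(a),math.cos(a)]
    print(i,pts[i][0].round(1),round(pts[i][1],1),'lin',[round(-l/10,2),round(-f/10,2)],'rotz',round(-(pts[i][1]-pts[i-1][1]),1))
E
```

```text
t 7.55 deck [-32.5 102.3] z 23.1 head -29.8 tilt [-0.1 -0. ] F [ 0.  -0.6  0.7] q [ 0.08  0.44 -0.3   2.16  0.23  0.57 -2.19]
L [ 5.7 79.5] large [ 36.1 159.1]
1 [12.6 75.5] -30 lin [np.float64(-0.0), np.float64(-0.8)] rotz 0
2 [19.6 71.5] -30 lin [np.float64(-0.0), np.float64(-0.8)] rotz 0
3 [26.5 67.5] -30 lin [np.float64(-0.0), np.float64(-0.8)] rotz 0
4 [33.4 63.5] -30 lin [np.float64(0.0), np.float64(-0.8)] rotz 0
5 [40.3 59.5] -30 lin [np.float64(0.0), np.float64(-0.8)] rotz 0
6 [47.3 55.5] -30 lin [np.float64(0.0), np.float64(-0.8)] rotz 0
7 [54.2 51.5] -30 lin [np.float64(0.0), np.float64(-0.8)] rotz 0
8 [61.1 47.5] -30 lin [np.float64(0.0), np.float64(-0.8)] rotz 0
9 [68.1 43.5] -30 lin [np.float64(0.0), np.float64(-0.8)] rotz 0
10 [75.  39.5] -30 lin [np.float64(-0.0), np.float64(-0.8)] rotz 0
11 [81.9 35.5] -30 lin [np.float64(-0.0), np.float64(-0.8)] rotz 0
12 [88.8 31.5] -30 lin [np.float64(-0.0), np.float64(-0.8)] rotz 0
13 [95.8 27.5] -29.8 lin [np.float64(0.01), np.float64(-0.8)] rotz -0.2
14 [102.9  23.9] -26.6 lin [np.float64(0.12), np.float64(-0.8)] rotz -3.2
15 [1
[... 249 characters left out ...]
oat64(0.09), np.float64(-0.8)] rotz -2.4
19 [140.8  11.4] -13.6 lin [np.float64(0.08), np.float64(-0.8)] rotz -2.1
20 [148.7   9.8] -11.7 lin [np.float64(0.07), np.float64(-0.8)] rotz -1.9
21 [156.5   8.4] -10.1 lin [np.float64(0.06), np.float64(-0.8)] rotz -1.6
22 [164.5   7.2] -8.7 lin [np.float64(0.05), np.float64(-0.8)] rotz -1.4
23 [172.4   6.1] -7.4 lin [np.float64(0.05), np.float64(-0.8)] rotz -1.2
24 [180.3   5.3] -6.4 lin [np.float64(0.04), np.float64(-0.8)] rotz -1.1
25 [188.3   4.5] -5.5 lin [np.float64(0.03), np.float64(-0.8)] rotz -0.9
26 [196.3   3.8] -4.7 lin [np.float64(0.03), np.float64(-0.8)] rotz -0.8
27 [204.3   3.3] -4.0 lin [np.float64(0.03), np.float64(-0.8)] rotz -0.7
```

Request:
{"method": "jog_arm", "body": {
  "series": [
    {"linear": [0,-0.8,-0.1],"delta_rot": [0,0,0]},
    {"linear": [0,-0.8,0],"delta_rot": [0,0,0]},
    {"linear": [0,-0.8,0],"delta_rot": [0,0,0]},
    {"linear": [0,-0.8,0],"delta_rot": [0,0,0]},
    {"linear": [0,-0.8,0],"delta_rot": [0,0,0]}
  ]
}}

```text
time_s: 8.05
tool_pos: [492.5, 16.3, 25.4]
tool_rot: [-0.619, 0.785, -0.0, 0.0]
force: [-0.7, 0.6, 0.1]
grip_width: 0.098
```

Request:
{"method": "jog_arm", "body": {
  "series": [
    {"linear": [0,-0.8,0],"delta_rot": [0,0,0]},
    {"linear": [0,-0.8,0],"delta_rot": [0,0,0]},
    {"linear": [0,-0.8,0],"delta_rot": [0,0,0]},
    {"linear": [0,-0.8,0],"delta_rot": [0,0,0]},
    {"linear": [0,-0.8,0],"delta_rot": [0,0,0]}
  ]
}}

```text
time_s: 8.55
tool_pos: [531.0, 7.1, 25.1]
tool_rot: [-0.619, 0.785, 0.0, -0.0]
force: [-0.2, 1.0, -0.8]
grip_width: 0.099
```

```bash
python3 - <<'E'
from h import *
from workcell import *
st()
m=camera_model("wrist");p,d=read_camera("wrist");cv2.imwrite("pics/w10.png",p[:,:,::-1]);np.savez("pics/w10.npz",p=p,d=d,**m)
print(dk(ray(m,320.5,202,31)))
E
```

```text
t 8.55 deck [38.3 62. ] z 25.1 head -29.9 tilt [-0. -0.] F [-0.2  1.  -0.8] q [ 0.12  0.53 -0.29  1.98  0.24  0.66 -2.12]
[63.3 46.3]
```

View pics/w10.png

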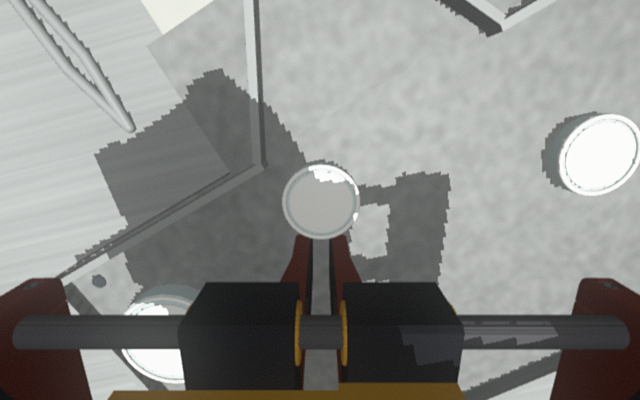

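Dish L (320,202) is nested and clears the funnel corner (264,165). I continue.

Request:
{"method": "jog_arm", "body": {
  "series": [
    {"linear": [0,-0.8,0],"delta_rot": [0,0,0]},
    {"linear": [0,-0.8,0],"delta_rot": [0,0,0]},
    {"linear": [0,-0.8,0],"delta_rot": [0,0,0]},
    {"linear": [0,-0.8,0],"delta_rot": [0,0,0]},
    {"linear": [0,-0.8,0],"delta_rot": [0,0,0]}
  ]
}}

```text
time_s: 9.1
tool_pos: [569.9, -2.3, 25.1]
tool_rot: [-0.619, 0.785, -0.0, -0.0]
force: [-0.2, -0.2, 0.2]
grip_width: 0.1
```

Request:
{"method": "jog_arm", "body": {
  "series": [
    {"linear": [0,-0.8,0],"delta_rot": [0,0,0]},
    {"linear": [0,-0.8,0],"delta_rot": [0,0,0]},
    {"linear": [0,0,0],"delta_rot": [0,0,0]}
  ]
}}

```text
time_s: 9.4
tool_pos: [586.0, -6.2, 25.1]
tool_rot: [-0.619, 0.786, -0.0, 0.0]
force: [0.9, 0.5, 0.5]
grip_width: 0.103
```

```bash
python3 - <<'E'
from h import *
from workcell import *
import math
st()
m=camera_model("wrist");p,d=read_camera("wrist");cv2.imwrite("pics/w11.png",p[:,:,::-1]);np.savez("pics/w11.npz",p=p,d=d,**m)
c0=dk(ray(m,320.5,202,31));print(c0)
r=29.5;c=np.array(c0,float);h=-29.9;T=c-r*np.array([math.cos(math.radians(h)),math.sin(math.radians(h))])
for k in range(12):
    h0=h;T0=T
    h=min(0,h+3.8); 
    mv=6
    # dish motion direction: between heading and aim
    c=c+mv*np.array([math.cos(math.radians(h)),math.sin(math.radians(h))])
    T=c-r*np.array([math.cos(math.radians(h)),math.sin(math.radians(h))])
    d=T-T0;a=math.radians(h0);f=d@[math.cos(a),math.sin(a)];l=d@[-math.sin(a),math.cos(a)]
    print(c.round(1),round(h,1),'lin',float(round(-l/10,2)),float(round(-f/10,2)),'rz',round(h0-h,1))
E
```

```text
t 9.4 deck [87.3 33.7] z 25.1 head -30.0 tilt [0. 0.] F [0.9 0.5 0.5] q [ 0.13  0.6  -0.28  1.85  0.24  0.73 -2.08]
[112.3  18. ]
[117.7  15.4] -26.1 lin 0.16 -0.61 rz -3.8
[123.2  13.1] -22.3 lin 0.16 -0.61 rz -3.8
[128.9  11.2] -18.5 lin 0.16 -0.61 rz -3.8
[134.7   9.7] -14.7 lin 0.16 -0.61 rz -3.8
[140.6   8.5] -10.9 lin 0.16 -0.61 rz -3.8
[146.6   7.8] -7.1 lin 0.16 -0.61 rz -3.8
[152.6   7.4] -3.3 lin 0.16 -0.61 rz -3.8
[158.6   7.4] 0 lin 0.14 -0.6 rz -3.3
[164.6   7.4] 0 lin -0.0 -0.6 rz 0
[170.6   7.4] 0 lin -0.0 -0.6 rz 0
[176.6   7.4] 0 lin -0.0 -0.6 rz 0
[182.6   7.4] 0 lin -0.0 -0.6 rz 0
```

View pics/w11.png

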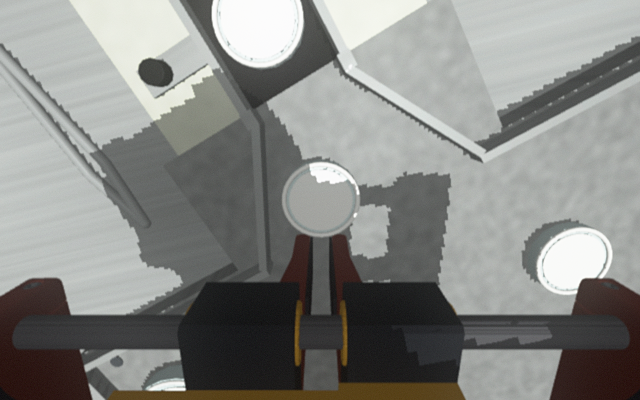

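L is at deck (112,18) with about 9 mm to the left wall. I run on parallel to the wall, then turn the pusher about the dish.

Request:
{"method": "jog_arm", "body": {
  "series": [
    {"linear": [0,-0.9,0],"delta_rot": [0,0,0]},
    {"linear": [0,-0.9,0],"delta_rot": [0,0,0]},
    {"linear": [0,-0.9,0],"delta_rot": [0,0,0]}
  ]
}}

```text
time_s: 9.75
tool_pos: [612.0, -12.4, 25.3]
tool_rot: [-0.619, 0.785, -0.0, 0.0]
force: [0.5, -0.2, -0.4]
grip_width: 0.104
```

Request:
{"method": "jog_arm", "body": {
  "series": [
    {"linear": [0.29,-0.22,0],"delta_rot": [0,0,-6]},
    {"linear": [0.29,-0.22,0],"delta_rot": [0,0,-6]},
    {"linear": [0.29,-0.22,0],"delta_rot": [0,0,-6]},
    {"linear": [0.29,-0.22,0],"delta_rot": [0,0,-6]},
    {"linear": [0.29,-0.22,0],"delta_rot": [0,0,-6]}
  ]
}}

```text
time_s: 10.25
tool_pos: [622.3, -27.3, 25.1]
tool_rot: [0.802, -0.597, 0.0, -0.0]
force: [0.8, -0.2, -0.4]
grip_width: 0.1
```

```bash
python3 - <<'E'
from h import *
from workcell import *
st()
m=camera_model("wrist");p,d=read_camera("wrist");cv2.imwrite("pics/w12.png",p[:,:,::-1]);np.savez("pics/w12.npz",p=p,d=d,**m)
print(dk(ray(m,320.5,202,31)))
E
```

```text
t 10.25 deck [116.1   3.3] z 25.1 head 0.3 tilt [ 0. -0.] F [ 0.8 -0.2 -0.4] q [ 0.25  0.67 -0.41  1.75  0.35  0.8  -1.6 ]
[145.3   3.1]
```

View pics/w12.png

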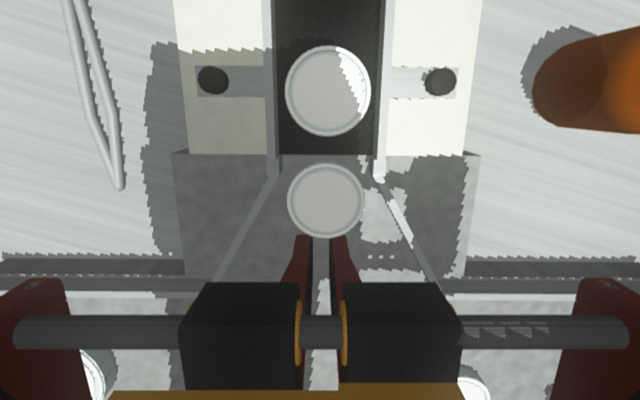

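L (325,201) sits before the neck (278..376, centre 327). I trim 3 mm to the right and push through.

Request:
{"method": "jog_arm", "body": {
  "series": [
    {"linear": [0.1,-0.6,0],"delta_rot": [0,0,0]},
    {"linear": [0.1,-0.7,0],"delta_rot": [0,0,0]},
    {"linear": [0.1,-0.8,0],"delta_rot": [0,0,0.2]},
    {"linear": [0,-0.8,0],"delta_rot": [0,0,0]},
    {"linear": [0,-0.8,0],"delta_rot": [0,0,0]}
  ]
}}

```text
time_s: 10.8
tool_pos: [658.8, -18.7, 25.2]
tool_rot: [0.8, -0.6, 0.0, -0.0]
force: [0.1, 0.0, -0.5]
grip_width: 0.098
```

Request:
{"method": "jog_arm", "body": {
  "series": [
    {"linear": [0,-0.8,0],"delta_rot": [0,0,0]},
    {"linear": [0,-0.8,0],"delta_rot": [0,0,0]},
    {"linear": [0,0,0],"delta_rot": [0,0,0]}
  ]
}}

```text
time_s: 11.1
tool_pos: [674.3, -14.0, 25.1]
tool_rot: [0.8, -0.6, 0.0, -0.0]
force: [1.0, 0.9, 1.4]
grip_width: 0.099
```

```bash
python3 - <<'E'
from h import *
from workcell import *
st()
m=camera_model("wrist");p,d=read_camera("wrist");cv2.imwrite("pics/w13.png",p[:,:,::-1]);np.savez("pics/w13.npz",p=p,d=d,**m)
print(dk(ray(m,320.5,202,31)))
E
```

```text
t 11.1 deck [169.8   1.3] z 25.1 head -0.1 tilt [0. 0.] F [1.  0.9 1.4] q [ 0.21  0.73 -0.4   1.61  0.34  0.87 -1.6 ]
[199.    0.9]
```

View pics/w13.png

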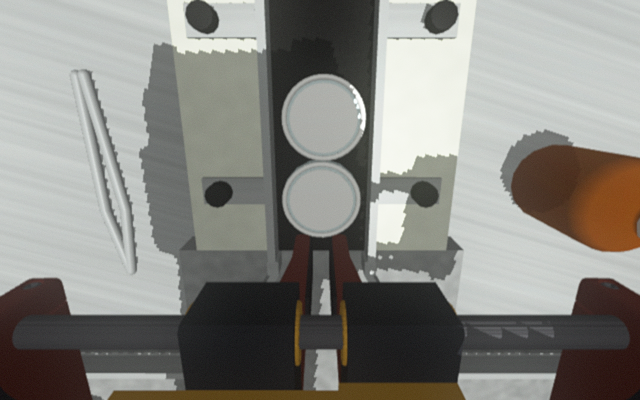

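L and M lie in single file at (321,199) and (324,116). I retreat and go round for R.

Request:
{"method": "jog_arm", "body": {
  "series": [
    {"linear": [0,3.5,0],"delta_rot": [0,0,0]},
    {"linear": [0,4,-1],"delta_rot": [0,0,0]},
    {"linear": [0,4,-2],"delta_rot": [0,0,0]},
    {"linear": [2.5,3.7,-1],"delta_rot": [0,0,0]},
    {"linear": [4,2,0],"delta_rot": [0,0,0]}
  ]
}}

```text
time_s: 11.65
tool_pos: [524.1, -124.6, 66.8]
tool_rot: [0.801, -0.598, 0.0, 0.0]
force: [1.3, -0.1, 0.1]
grip_width: 0.101
```

Request:
{"method": "jog_arm", "body": {
  "series": [
    {"linear": [4,1.7,0],"delta_rot": [0,0,-7.5]},
    {"linear": [0,0,0],"delta_rot": [0,0,-7.5]},
    {"linear": [0,0,0],"delta_rot": [0,0,-7.5]},
    {"linear": [0,0,0],"delta_rot": [0,0,-7.5]},
    {"linear": [0,0,0],"delta_rot": [0,0,0]}
  ]
}}

```text
time_s: 12.15
tool_pos: [520.8, -168.9, 65.1]
tool_rot: [0.928, -0.372, -0.0, -0.0]
force: [-0.6, 0.2, 0.2]
grip_width: 0.101
```

```bash
python3 - <<'E'
from h import *
from workcell import *
st();togo(-19.5,-103.5,24.5)
m=camera_model("wrist");p,d=read_camera("wrist");cv2.imwrite("pics/w14.png",p[:,:,::-1]);np.savez("pics/w14.npz",p=p,d=d,**m)
E
```

```text
t 12.15 deck [ -21.2 -104. ] z 65.1 head 29.9 tilt [-0.  0.] F [-0.6  0.2  0.2] q [ 0.65  0.54 -0.56  1.91  0.39  0.81 -0.88]
togo cm tool [ 0.04 -0.17  4.06]
```

View pics/w14.png

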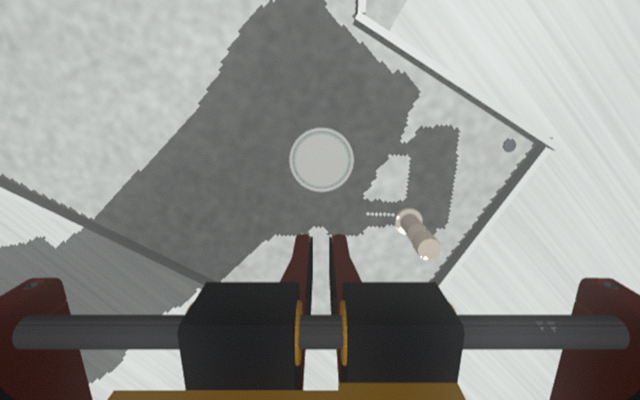

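Dish R (321,160) is ahead. The vial (foot at 408,220) is about 60 mm off to the side, clear of the fingers. Going down.

Request:
{"method": "jog_arm", "body": {
  "series": [
    {"linear": [0,0,1.5],"delta_rot": [0,0,0]},
    {"linear": [0,0,1.5],"delta_rot": [0,0,0]},
    {"linear": [0,0,1.0],"delta_rot": [0,0,0]},
    {"linear": [0,0,0],"delta_rot": [0,0,0]}
  ]
}}

```text
time_s: 12.6
tool_pos: [519.9, -167.9, 22.9]
tool_rot: [0.928, -0.372, -0.002, 0.0]
force: [-0.1, -1.0, 0.0]
grip_width: 0.102
```

```bash
python3 - <<'E'
from h import *
from workcell import *
st()
m=dict(np.load('pics/w14.npz'));print(dk(ray(m,321.5,160,31)),'vial',dk(ray(m,408,221,22)))
E
```

```text
t 12.6 deck [ -21.8 -102.7] z 22.9 head 29.9 tilt [-0.2  0.1] F [-0.1 -1.   0. ] q [ 0.62  0.6  -0.53  1.93  0.44  0.73 -0.92]
[ 16.6 -82.3] vial [   8.6 -154.1]
```

Request:
{"method": "jog_arm", "body": {
  "series": [
    {"linear": [0.4,-0.15,-0.15],"delta_rot": [0,0,-3.5]},
    {"linear": [0,-0.8,0],"delta_rot": [0,0,0]},
    {"linear": [0,-0.8,0],"delta_rot": [0,0,0]},
    {"linear": [0,-0.8,0],"delta_rot": [0,0,0]},
    {"linear": [0,-0.8,0],"delta_rot": [0,0,0]}
  ]
}}

```text
time_s: 13.1
tool_pos: [546.5, -144.8, 26.8]
tool_rot: [0.939, -0.344, 0.0, -0.0]
force: [-0.1, 0.4, 0.4]
grip_width: 0.101
```

Request:
{"method": "jog_arm", "body": {
  "series": [
    {"linear": [0,-0.8,0],"delta_rot": [0,0,0]},
    {"linear": [0,-0.8,0],"delta_rot": [0,0,0]},
    {"linear": [0,-0.8,0],"delta_rot": [0,0,0]},
    {"linear": [0,-0.8,0],"delta_rot": [0,0,0]},
    {"linear": [0,-0.8,0],"delta_rot": [0,0,0]}
  ]
}}

```text
time_s: 13.6
tool_pos: [572.1, -114.7, 26.6]
tool_rot: [0.939, -0.344, -0.0, 0.0]
force: [0.4, 0.7, -0.0]
grip_width: 0.099
```

```bash
python3 - <<'E'
from h import *
from workcell import *
st()
m=camera_model("wrist");p,d=read_camera("wrist");cv2.imwrite("pics/w15.png",p[:,:,::-1]);np.savez("pics/w15.npz",p=p,d=d,**m)
print(dk(ray(m,320.5,202,31)))
E
```

```text
t 13.6 deck [ 43.3 -66.5] z 26.6 head 33.4 tilt [-0. -0.] F [ 0.4  0.7 -0. ] q [ 0.51  0.64 -0.54  1.84  0.45  0.78 -0.97]
[ 67.  -50.1]
```

View pics/w15.png

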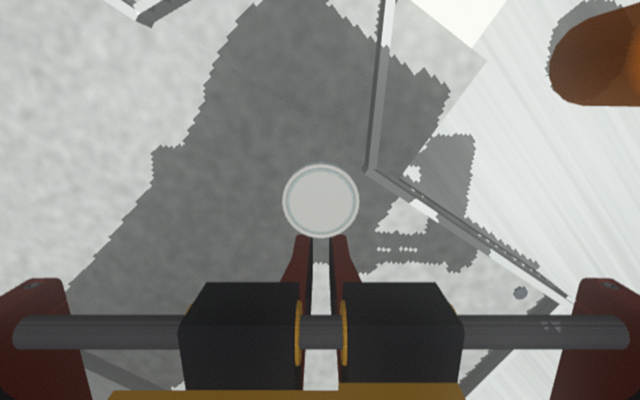

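R (320,202) is nested and passes about 6 mm inside the funnel corner (372,170). I continue.

Request:
{"method": "jog_arm", "body": {
  "series": [
    {"linear": [0,-0.8,0.1],"delta_rot": [0,0,0]},
    {"linear": [0,-0.8,0],"delta_rot": [0,0,0]},
    {"linear": [0,-0.8,0],"delta_rot": [0,0,0]},
    {"linear": [0,-0.8,0],"delta_rot": [0,0,0]},
    {"linear": [0,-0.8,0],"delta_rot": [0,0,0]}
  ]
}}

```text
time_s: 14.15
tool_pos: [598.0, -84.1, 25.6]
tool_rot: [0.939, -0.344, 0.0, -0.0]
force: [0.1, -0.4, -0.1]
grip_width: 0.101
```

Request:
{"method": "jog_arm", "body": {
  "series": [
    {"linear": [0,-0.8,0],"delta_rot": [0,0,0]},
    {"linear": [0,-0.8,0],"delta_rot": [0,0,0]},
    {"linear": [0,-0.8,0],"delta_rot": [0,0,0]},
    {"linear": [0,-0.8,0],"delta_rot": [0,0,0]},
    {"linear": [0,-0.8,0],"delta_rot": [0,0,0]}
  ]
}}

```text
time_s: 14.65
tool_pos: [623.8, -53.7, 25.6]
tool_rot: [0.939, -0.344, -0.0, 0.0]
force: [-1.1, -0.3, -0.3]
grip_width: 0.099
```

```bash
python3 - <<'E'
from h import *
from workcell import *
st()
m=camera_model("wrist");p,d=read_camera("wrist");cv2.imwrite("pics/w16.png",p[:,:,::-1]);np.savez("pics/w16.npz",p=p,d=d,**m)
print(dk(ray(m,320.5,202,31)))
E
```

```text
t 14.65 deck [110.1 -22.5] z 25.6 head 33.4 tilt [-0. -0.] F [-1.1 -0.3 -0.3] q [ 0.38  0.7  -0.53  1.73  0.45  0.84 -1.06]
[134.1  -6. ]
```

View pics/w16.png

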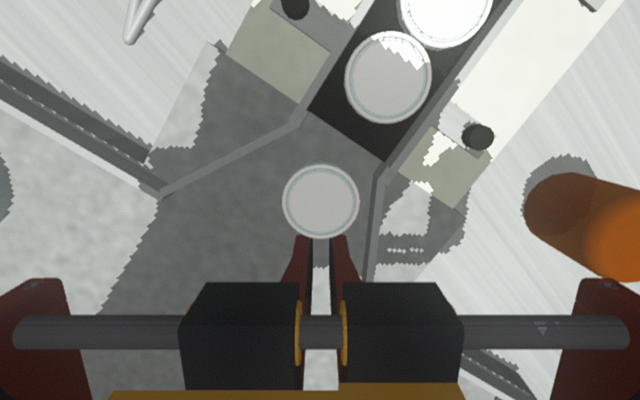

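R is at deck (134,-6) with the lane ahead. I turn the pusher back about the dish.

Request:
{"method": "jog_arm", "body": {
  "series": [
    {"linear": [-0.26,-0.21,0],"delta_rot": [0,0,5.6]},
    {"linear": [-0.26,-0.21,0],"delta_rot": [0,0,5.6]},
    {"linear": [-0.26,-0.21,0],"delta_rot": [0,0,5.6]},
    {"linear": [-0.26,-0.21,0],"delta_rot": [0,0,5.6]},
    {"linear": [-0.26,-0.21,0],"delta_rot": [0,0,5.6]}
  ]
}}

```text
time_s: 15.2
tool_pos: [623.5, -37.4, 25.7]
tool_rot: [0.827, -0.562, -0.0, 0.0]
force: [-0.4, 0.1, 0.1]
grip_width: 0.102
```

Request:
{"method": "jog_arm", "body": {
  "series": [
    {"linear": [-0.26,-0.21,0],"delta_rot": [0,0,5.4]},
    {"linear": [0,0,0],"delta_rot": [0,0,0]}
  ]
}}

```text
time_s: 15.4
tool_pos: [624.7, -33.6, 25.8]
tool_rot: [0.8, -0.599, 0.0, -0.0]
force: [-0.9, -0.3, -0.8]
grip_width: 0.102
```

```bash
python3 - <<'E'
from h import *
from workcell import *
st()
m=camera_model("wrist");p,d=read_camera("wrist");cv2.imwrite("pics/w17.png",p[:,:,::-1]);np.savez("pics/w17.npz",p=p,d=d,**m)
print(dk(ray(m,320.5,202,31)))
E
```

```text
t 15.4 deck [116.6  -3.5] z 25.8 head -0.0 tilt [0. 0.] F [-0.9 -0.3 -0.8] q [ 0.25  0.67 -0.39  1.74  0.33  0.8  -1.58]
[145.6  -3.9]
```

View pics/w17.png

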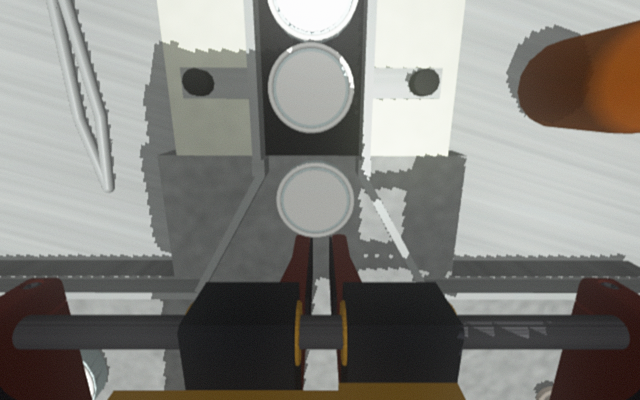

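R (315,201) is in line with the neck (263..363, centre 313). I trim 3.5 mm to the left and push it through.

Request:
{"method": "jog_arm", "body": {
  "series": [
    {"linear": [-0.12,-0.6,0],"delta_rot": [0,0,0]},
    {"linear": [-0.12,-0.7,0],"delta_rot": [0,0,0]},
    {"linear": [-0.12,-0.8,0.05],"delta_rot": [0,0,0]},
    {"linear": [0,-0.8,0],"delta_rot": [0,0,0]},
    {"linear": [0,-0.8,0],"delta_rot": [0,0,0]}
  ]
}}

```text
time_s: 15.95
tool_pos: [659.7, -20.3, 25.0]
tool_rot: [0.801, -0.599, -0.0, -0.0]
force: [-0.4, 0.1, 0.5]
grip_width: 0.102
```

Request:
{"method": "jog_arm", "body": {
  "series": [
    {"linear": [0,-0.8,0],"delta_rot": [0,0,0]},
    {"linear": [0,-0.8,0],"delta_rot": [0,0,0]},
    {"linear": [0,-0.6,0],"delta_rot": [0,0,0]},
    {"linear": [0,0,0],"delta_rot": [0,0,0]}
  ]
}}

```text
time_s: 16.35
tool_pos: [680.8, -13.8, 25.0]
tool_rot: [0.801, -0.599, 0.0, -0.0]
force: [0.5, -0.1, -0.5]
grip_width: 0.101
```

```bash
python3 - <<'E'
from h import *
from workcell import *
st()
m=camera_model("wrist");p,d=read_camera("wrist");cv2.imwrite("pics/w18.png",p[:,:,::-1]);np.savez("pics/w18.npz",p=p,d=d,**m)
print(dk(ray(m,320.5,200,31)))
E
```

```text
t 16.35 deck [176.1  -0.3] z 25.0 head 0.0 tilt [0. 0.] F [ 0.5 -0.1 -0.5] q [ 0.2   0.74 -0.38  1.59  0.33  0.88 -1.59]
[206.3  -0.7]
```

View pics/w18.png

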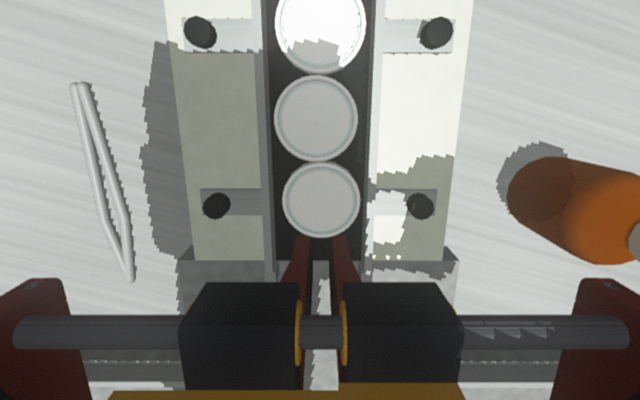

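All three are in file in the lane, at (321,199), (316,117) and (321,28). R's rear edge is about 16 mm past the exit. I back off, lift clear and check.

Request:
{"method": "jog_arm", "body": {
  "series": [
    {"linear": [0,3,0],"delta_rot": [0,0,0]},
    {"linear": [0,4,0],"delta_rot": [0,0,0]},
    {"linear": [0,2,-3],"delta_rot": [0,0,0]},
    {"linear": [0,0,-4],"delta_rot": [0,0,0]},
    {"linear": [0,0,-4],"delta_rot": [0,0,0]}
  ]
}}

```text
time_s: 16.9
tool_pos: [592.3, -40.4, 136.2]
tool_rot: [0.8, -0.599, -0.0, 0.001]
force: [0.9, 0.3, 0.1]
grip_width: 0.095
```

Request:
{"method": "jog_arm", "body": {
  "series": [
    {"linear": [0,2,-4],"delta_rot": [0,0,0]},
    {"linear": [0,3,-3],"delta_rot": [0,0,0]},
    {"linear": [0,0,0],"delta_rot": [0,0,0]},
    {"linear": [0,0,0],"delta_rot": [0,0,0]}
  ]
}}

```text
time_s: 17.3
tool_pos: [545.8, -54.4, 205.8]
tool_rot: [0.8, -0.6, 0.001, -0.0]
force: [0.5, -0.4, -0.2]
grip_width: 0.101
```

```bash
python3 - <<'E'
from h import *
from workcell import *
st()
m=camera_model("wrist");p,d=read_camera("wrist");s,_=read_camera("scene")
cv2.imwrite("pics/w19.png",np.vstack([p,s[:200]*0+0])[:400,:,::-1]);cv2.imwrite("pics/s19.png",s[:,:,::-1]);np.savez("pics/w19.npz",p=p,d=d,**m)
E
```

```text
t 17.3 deck [35.1 -1.1] z 205.8 head -0.1 tilt [ 0.1 -0.1] F [ 0.5 -0.4 -0.2] q [ 0.39  0.34 -0.48  1.78  0.18  1.06 -1.44]
```

View pics/w19.png

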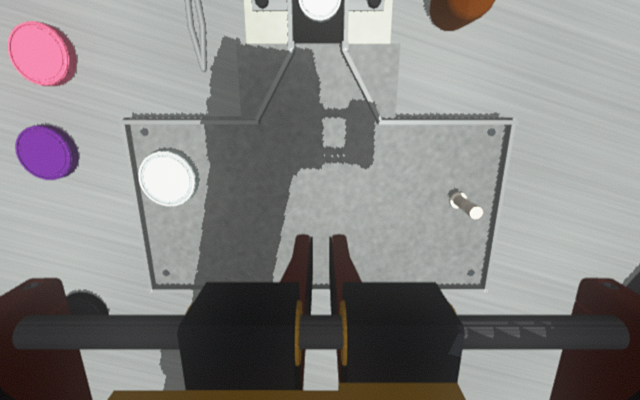

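View pics/s19.png

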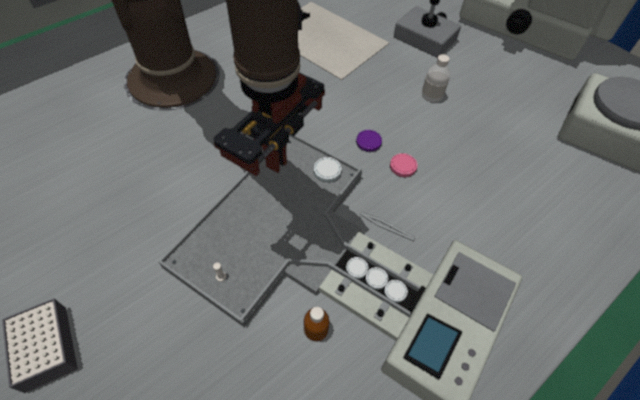

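The wrist view shows the deck holding only the large dish (167,178) and the standing vial (455,200), with R past the neck at (320,5). In the scene view the three dishes lie in the lane at (357,268), (376,278) and (397,291), and everything else is where it was. I take the positions and hand in.

```bash
python3 - <<'E'
from h import *
from workcell import *
m=camera_model("scene")
for c in((357,268),(376,278),(397,291)):print(dk(ray(m,*c,31))-[170,0])
w=dict(np.load('pics/w19.npz'));print('large',dk(ray(w,167,178,35)),'vial',dk(ray(w,455,197,22)))
m=dict(np.load('pics/w18.npz'))
for c in((321,199),(316,117),(321,28)):print('w18',dk(ray(m,*c,31))-[170,0])
print(hand_in())
E
```

```text
[38.4 -4.1]
[76.8 -1.6]
[119.7  -2.2]
large [ 36.6 158.8] vial [  11.6 -150.9]
w18 [36.9 -0.9]
w18 [76.8  1.4]
w18 [114.2  -0.9]
the job is handed in; nothing more can be done
None
```

I swept all three small dishes one at a time with the slightly open fingertips: first the middle one, then the left, then the right. They now lie flat in single file in the lane, and the job is handed in at about 17 s of the 64 s allowed.

- **Dishes:** their centres lie about 37, 77 and 114–120 mm past the gate's exit. The nearest one's rear edge is about 17 mm past the gate. The wrist and scene views differ by up to about 5 mm, which doesn't change the result.
- **Large dish:** it measured within about 1 mm of its first position.
- **Vial:** it is standing and was not touched. Its measured place differs by 3–5 mm between views, because its foot is hard to pick out in the pictures.
- **Bottle, forceps and look-alikes:** they look unmoved in the scene picture, judged by eye only.
- **Forces:** wrist force readings stayed below about 2 N throughout.

No check failed.

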